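Clamp the tin in the holder

TASK

With the fingertips, push the short food tin along the bench until it sits fully home in the V of the tin holder, against both of its faces. Then push the raised clamp lever with the red knob over past its centre, so that it snaps down and its rubber pad holds the tin. Do not pick up or tip the tin, and leave everything else where it stands.

Things in the scene. Friction and masses are not known exactly. Their poses are not given: they have to be found in the camera images.
- short_tin: The short food tin, loose: an upright cylinder 75.4 mm across, 58 mm high, about 0.25 kg. Origin: centre of its underside, on the bench (z = 0). It starts 95 to 145 mm before the holder on the V's open side, up to 30 mm to either side of the holder's x axis.
- tin_holder: Aluminium V with a toggle clamp behind it, fixed to the bench. Origin: on the bench (z = 0), where the tin's axis stands when fully home. z up; x points from the V's open mouth into the V (roughly world +y, within 0.45 rad): push the tin along +x. V faces at 45 degrees to x, 42 mm high, 10 mm thick, meeting at x = 53 mm; mouth 90 mm wide at x = 7 mm. No plate under the tin.
- clamp_hinge (a point): Middle of the lever's hinge pin: x = 75 mm, y = 0, z = 78 mm in the holder's frame, the pin along the holder's y axis. It sits between two dark cheeks (x = 62 to 88 mm, 41 mm wide over all, up to z = 78 mm; pin 50 mm long) on a low grey plate (x = 38 to 122 mm, 90 mm wide, 8 mm high).
- clamp_knob (a point): Centre of the red ball knob (24 mm across) at the lever's end, 100 mm from the hinge pin. The lever swings in the upright plane y = 0 of the holder. Raised, it leans back away from the tin, knob at x = about 126 mm, z = 165 mm (holder's frame); its top passes 191 mm above the bench; clamped, it lies level, knob at x = -25 mm, z = 90 mm, its rubber pad on the lid's middle. Bar 14 mm wide, 9 mm thick.
- clamp: The clamp lever; origin on the hinge pin, y axis along it. A spring throws it to the nearer end of its swing: raised (25 degrees back past upright) or down; dead centre is some 32 degrees past upright on the tin's side. Push its back along the holder's -x: it resists with 0.4 N m at first (8 N at 50 mm above the hinge), 0 at the centre, then snaps down within about 1 s.
- tall_tin: Bystander, loose: the tall food tin, 75 mm across, 110 mm high. Origin: centre of its underside. Must stay where it stands.
- lemon: Bystander, loose: a lemon, 71x53x51 mm. Origin: centre of its underside. Must stay where it stands.
- garlic: Bystander, loose: a garlic bulb, 60 mm across, 59 mm high. Origin: centre of its underside. Must stay where it stands.
- tomato: Bystander, loose: a red tomato, 65 mm across. Origin: centre of its underside. Must stay where it stands.
- spice_jar: Bystander, loose: a spice jar with a dark cap, 44 mm across, 96 mm high. Origin: centre of its underside. Must stay where it stands.
- pepper_mill: Bystander, loose: a wooden pepper mill, 57 mm across, 236 mm high. Origin: centre of its underside. Must stay where it stands.
Things that resemble listed ones, but are neither listed nor needed, are in the scene too. Leave any blue or pink look-alike of the short_tin alone.

How it is judged (in metres and radians):
On the way, in this order (a step that is already met when the one before it is completed fails the run):
1. the short tin is home in the V (within 6 mm) while the clamp lever is still raised (horizontal distance between short_tin and tin_holder below 0.006 m and x of clamp_knob in the frame of tin_holder above 0.1 m), for 0.2 s.
2. the lever has snapped over and its pad presses on the tin (horizontal distance between short_tin and tin_holder below 0.006 m and height (world z) of clamp_knob below 0.098 m and contact force between clamp and short_tin above 1.5 N), for 0.2 s.
At the end, for the whole second after the job is handed in: The short tin stands upright on the bench at rest, its axis within 6 mm of the holder's origin; the clamp lever is down (knob centre below 98 mm) and its pad presses on the tin with more than 1.5 N; every bystander is within 20 mm of where it stood (all of step 2 and angle between short_tin's own z axis and vertical below 0.08 rad and height (world z) of short_tin below 0.005 m and linear speed of short_tin below 0.02 m/s and distance of each of tall_tin, lemon, garlic, tomato, spice_jar, pepper_mill from where it was at the start of the episode below 0.02 m); the robot touches nothing.
It fails at once if the short tin is lifted off the bench by more than 10 mm (height (world z) of short_tin above 0.01 m).
It fails at once if the short tin is tipped by more than 0.25 rad (angle between short_tin's own z axis and vertical above 0.25 rad).
It fails at once if a bystander is moved by more than 20 mm (distance of any of tall_tin, lemon, garlic, tomato, spice_jar, pepper_mill from where it was at the start of the episode above 0.02 m).
It also fails if it takes over 54 s, if anything falls off the work surface, if the arm or the gripper's body presses on something with over 40 N, if the wrist force passes 120 N, or if a joint passes its speed limit or range.

ROBOT

A 6-joint arm with a two-finger parallel gripper is mounted at the origin on a cart in front of the work surface, level with it; the furniture and walls round the work are solid. World frame = base frame: x ahead of the robot, y to its left, z up, the work surface at z = 0. Lengths are in m, angles in degrees, forces in N, time in s.
With the tool pointing down it reaches from about 0.375 to 0.9 m from the base axis. Payload 3.1 kg.
Tool frame: the origin (TCP) lies midway between the tips of the shut fingers; the grasp point (between the pads) lies 19 mm behind it; z points along the fingers, y is the line along which they close (so a half turn about z gives the same grasp; the last joint's range is limited). The gripper opens to 87 mm and grips with 3 to 60 N. Pads are 19 mm wide; open, the fingers measure 117 mm over their backs; the gripper's body (75 mm by 190 mm) begins 51 mm behind the grasp point.
Start: joints at [60.247, 30.224, 82.088, -0, 67.689, -10.227], TCP at [0.209, 0.589, 0.223] pointing down, gripper open.
Joint ranges: [-176.69, 176.69], [-43.24, 126.21], [12.49, 139.97], [-82, 262], [0, 151.66], [-163.58, 163.58]. Speed limits (degrees/s): [159.86, 159.86, 180, 180, 180, 180].

INTERFACE

Orientations are given as a 3x3 rotation matrix whose columns are the frame's x, y, z axes.
In Python, from rig import read_state, capture, camera_info, hand_in gives the robot as it stands.
- The arm moves only by the tool drive_tool, never from a script. Its argument "motion" is a list of rows, each a list of 2 entries, a list of its own where there are three numbers: the shift along the tool's x, y, z in mm, then the turn, a rotation vector about the tool's x, y, z in rad. A call has 1 to 5 rows; each row shifts and turns the commanded pose from where the row before left it, along the tool's axes as they then stand; what a row does not reach is not made up. A row lasts 1/10 s, in which the tool goes at most 50 mm and 8.59 degrees, less where a joint would pass 70% of its speed; a pose out of reach is approached as far as the arm can. A call is refused whole if a number of a shift passes 50 or a number of a turn 0.15, either way. A call with a gripper value outside its range is refused whole. "gripper" is the opening, from 0 (shut) to 1 (fully open), set as the call begins (left out, the last holds). The fingers move at their own pace and stop on an object; the grip force is fixed at half the most. Time passes only in rows, so rows that do not move let the fingers close. It gives the time, the measured TCP pose, the force, the opening and the grip force at its end, in the units of the state.
- read_state(): the state, without advancing time (a new reading comes with each control period).
- capture(name): name is "scene" or "side" or "wrist"; returns the picture (384x512x3 uint8, red, green, blue); there is no depth.
- camera_info(name): a dict with "fovy" (degrees; the focal length in pixels is half the picture's height over the tangent of half this angle, whatever the lens; pixels are square), "cx", "cy" (the principal point, pixels), "xyz" and "orientation" of the camera in the world; the wrist camera has in their place "T_tool_cam" (4x4, takes a point from camera to tool coordinates, whose origin is the TCP and whose axes are the flange's). Camera axes: x right, y down, z forward; pixel columns grow to the right and rows downward; lengths in m; the calibration is good to about 2 mm. A picture is of the moment at which its call begins: read the wrist's pose just before it. camera_info takes no time and is no camera call.
- hand_in(): hands the job in; it is judged then, once.
The state is a dict: "time_s": time; "joint_positions": joint angles; "qvel": joint speeds; "tau": joint torques, N m; "position": TCP position; "tcp_rot": TCP orientation; "force": force on the tool from outside, world axes, zero at the start; "moment": the same for the moment, N m; "opening": opening from 0.0 (shut) to 1.0 (fully open); "grasp_force": force on a finger pad.
Only numpy, scipy, OpenCV 4.12 (cv2) and the standard library are available. Lean on these libraries where they do the work, as an engineer would, in place of code of your own. Each camera call takes 0.05 s, during which the arm holds its last target. There are 200 camera calls.

## Working session

There is one attempt and no reset: what is moved stays moved. The work goes in short steps, Python scripts to look and compute and a tool call to move; the robot and the scene stay as the last step left them, time stands still between calls to the robot, and variables do not carry over. Pictures are saved under pics/ and viewed, at most 10 in all, crops included, and the job is handed in when it is done.

Besides the shell and the picture viewer there is one more tool, called as name(argument=value, ...) on one line, values as JSON. drive_tool: Moves the arm, as the interface text tells. Its arguments: {"type":"object","properties":{"motion":{"type":"array","items":{"type":"array"}},"gripper":{"type":"number"}},"required":["motion"]}

```bash
mkdir -p pics
python3 - <<'E'
from rig import *
import cv2
s=read_state();print(s['time_s'],s['position'],s['tcp_rot'])
for n in("scene","side","wrist"):
    i=camera_info(n);print(n,i)
ims=[capture(n) for n in("scene","side","wrist")]
for n,im in zip(("scene","side","wrist"),ims): cv2.imwrite(f'pics/{n}0.png',im[:,:,::-1])
E
```

```text
0.0 [0.20852788 0.58842069 0.22158898] [[-9.42487690e-01  3.34239278e-01 -1.02877969e-03]
 [ 3.34240687e-01  9.42485877e-01 -1.88029618e-03]
 [ 3.41141487e-04 -2.11601604e-03 -9.99997703e-01]]
scene {'fovy': 44.62249585811774, 'cx': 250.1180162922417, 'cy': 182.89497530334373, 'xyz': array([-0.21256264, -0.77619196,  1.31679063]), 'orientation': array([[ 0.73267031, -0.50167444,  0.45990975],
       [-0.68048775, -0.55134096,  0.48265885],
       [ 0.01142947, -0.66659276, -0.74533446]])}
side {'fovy': 42.140846122851855, 'cx': 252.43534310127689, 'cy': 186.34056887921676, 'xyz': array([0.24248234, 1.5269024 , 1.33822955]), 'orientation': array([[-0.98068668, -0.13424282,  0.14224103],
       [-0.19454607,  0.59465736, -0.78008618],
       [ 0.02013629, -0.79269255, -0.60928897]])}
wrist {'fovy': 67.6813428713406, 'cx': 252.4335973649857, 'cy': 189.59669634638072, 'T_tool_cam': array([[ 7.85725886e-04, -9.58970207e-01, -2.83505777e-01,
         7.81469003e-02],
       [ 9.99999528e-01,  5.91264902e-04,  7.71483714e-04,
         6.44488533e-04],
       [-5.72202881e-04, -2.83506249e-01,  9.58970218e-01,
        -1.62575857e-01],
       [ 0.00000000e+00,  0.00000000e+00,  0.00000000e+00,
         1.00000000e+00]])}
```

View pics/scene0.png

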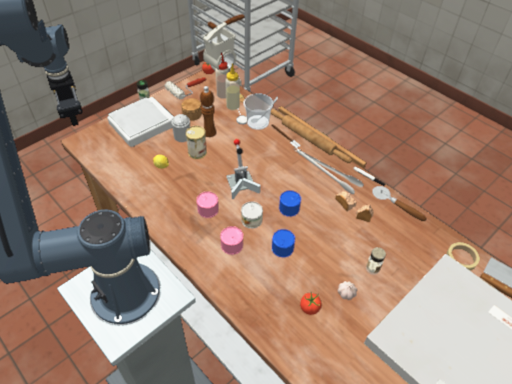

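View pics/side0.png

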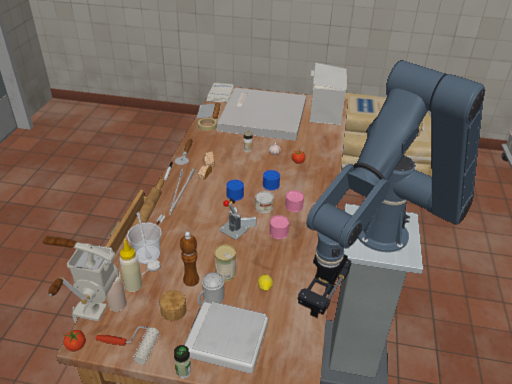

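View pics/wrist0.png

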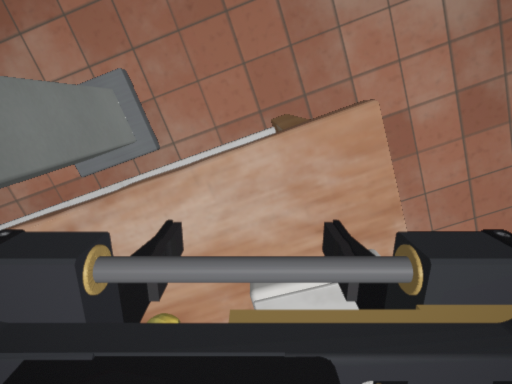

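Scene view: white short tin near (252,215), holder near (242,185), knob (237,142). Blue tins stand at (290,203) and (283,243), pink ones at (207,204) and (232,240). In the side view the tin is at (264,203), the holder at (238,225) and the knob at (227,203). The wrist view shows only the table edge.

```bash
cat > h.py <<'E'
import numpy as np, cv2
from rig import *
def cam(n,st=None):
    i=camera_info(n); f=192/np.tan(np.radians(i['fovy']/2))
    if n=='wrist':
        T=i['T_tool_cam'];R=st['tcp_rot']@T[:3,:3];p=st['position']+st['tcp_rot']@T[:3,3]
    else: R,p=i['orientation'],i['xyz']
    return f,i['cx'],i['cy'],np.array(R),np.array(p)
def ray(c,u,v):
    f,cx,cy,R,p=c; d=R@np.array([(u-cx)/f,(v-cy)/f,1]); return p,d/np.linalg.norm(d)
def onz(c,u,v,z):
    p,d=ray(c,u,v); return p+d*(z-p[2])/d[2]
def tri(rs):
    A=sum(np.eye(3)-np.outer(d,d) for p,d in rs);b=sum((np.eye(3)-np.outer(d,d))@p for p,d in rs);return np.linalg.solve(A,b)
def proj(c,P):
    f,cx,cy,R,p=c;q=R.T@(np.array(P)-p);return np.array([cx+f*q[0]/q[2],cy+f*q[1]/q[2]])
E
python3 - <<'E'
from h import *
a=cv2.imread('pics/scene0.png')[130:255,195:325];b=cv2.imread('pics/side0.png')[165:290,190:320]
cv2.imwrite('pics/crop0.png',np.hstack([cv2.resize(x,(400,385),interpolation=cv2.INTER_CUBIC) for x in(a,b)]))
S,D=cam('scene'),cam('side');rs=[]
for n,c,(x0,y0,x1,y1) in(('scene',S,(228,135,248,150)),('side',D,(218,195,234,210))):
    h=cv2.cvtColor(cv2.imread(f'pics/{n}0.png'),cv2.COLOR_BGR2HSV)[y0:y1,x0:x1]
    m=((h[...,0]<6)|(h[...,0]>172))&(h[...,1]>170)&(h[...,2]>60);v,u=np.nonzero(m);print(len(u),u.mean()+x0,v.mean()+y0)
    rs.append(ray(c,u.mean()+x0,v.mean()+y0))
print('knob',tri(rs)); 
print('tin',tri([ray(S,252,214),ray(D,264,202)]), onz(S,252,211,.058),onz(D,264,198,.058))
for nm,p,q in(('talltin',(196,142),(225,263)),('mill',(208,112),(190,258)),('bl1',(290,203),(235,190)),('bl2',(283,243),(271,180)),('pk1',(207,204),(279,227)),('pk2',(232,240),(294,201))): print(nm,tri([ray(S,*p),ray(D,*q)]).round(3))
E
```

```text
23 236.30434782608697 141.56521739130434
27 225.59259259259258 202.62962962962962
knob [0.59400294 0.14631851 0.16769312]
tin [ 0.48321465 -0.05464882  0.03130801] [ 0.48103945 -0.06001889  0.058     ] [ 0.47989474 -0.04579184  0.058     ]
talltin [0.552 0.339 0.057]
mill [0.661 0.394 0.113]
bl1 [ 0.618 -0.109  0.03 ]
bl2 [ 0.479 -0.212  0.03 ]
pk1 [0.398 0.085 0.032]
pk2 [ 0.361 -0.089  0.03 ]
```

View pics/crop0.png

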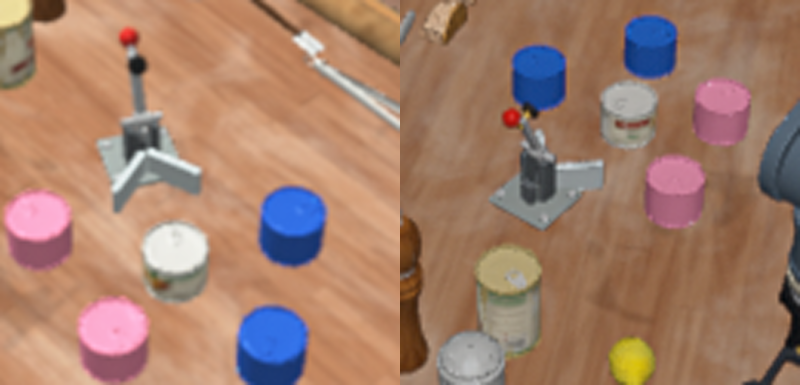

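The crop gives these V mouth tips in scene pixels: left about (232,191), right about (260,185). The tin is in front of the V and the lever is raised behind it.

Run:
```python
from h import *
S,D=cam('scene'),cam('side')
c=lambda x,y:(195+x/3.077,130+y/3.08)
d=lambda x,y:(190+(x-400)/3.077,165+y/3.08)
L=onz(S,*c(114,190),.042);R=onz(S,*c(200,171),.042);R2=onz(D,*d(604,162),.042)
print(L,R,R2)
k=np.array([.594,.146]);m=(L+R)[:2]/2
u=k-m;print(np.linalg.norm(u));u/=np.linalg.norm(u);t=(R-L)[:2];print('axis deg',np.degrees(np.arctan2(u[1],u[0])),np.degrees(np.arctan2(t[0]*-1,t[1])),'tips deg',np.degrees(np.arctan2(t[1],t[0]))+90)
o=k-.126*u;print('origin',o)
st=read_state();Rt=st['tcp_rot'];print(Rt.T@(np.r_[o-.05*u,.26]-st['position'])*1000)
```

```text
[0.49717887 0.061969   0.042     ] [0.59192298 0.01574482 0.042     ] [0.49080699 0.06256755 0.042     ]
0.11800361343269594
axis deg 65.22555696706783 -116.00703251342615 tips deg 63.992967486573846
origin [0.54120006 0.03159647]
[-495.07091198 -463.63283802  -37.58071394]
```

drive_tool(motion=[[[-35,-33,-3],[0,0,0]],[[-35,-33,-3],[0,0,0]],[[-35,-33,-3],[0,0,0]],[[-35,-33,-3],[0,0,0]],[[-35,-33,-3],[0,0,0]]], gripper=0.4)

```text
time_s: 0.65
position: [0.319, 0.3733, 0.2375]
tcp_rot: [[-0.943, 0.334, -0.0], [0.334, 0.943, -0.0], [-0.0, -0.0, -1.0]]
force: [0.1, -0.1, 0.5]
opening: 0.632
grasp_force: 0.0
```

drive_tool(motion=[[[-35,-33,-3],[0,0,0]],[[-35,-33,-3],[0,0,0]],[[-35,-33,-3],[0,0,0]],[[-35,-33,-3],[0,0,0]],[[-35,-33,-3],[0,0,0]]])

```text
time_s: 1.15
position: [0.4288, 0.1592, 0.2527]
tcp_rot: [[-0.942, 0.334, 0.0], [0.334, 0.942, 0.0], [-0.0, 0.0, -1.0]]
force: [1.1, 1.1, 0.1]
opening: 0.405
grasp_force: 0.0
```

drive_tool(motion=[[[-35,-33,-3],[0,0,0]],[[-35,-33,-3],[0,0,0]],[[-35,-33,-3],[0,0,0]],[[-35,-33,-3],[0,0,0]]])

```text
time_s: 1.55
position: [0.5167, -0.0121, 0.2646]
tcp_rot: [[-0.942, 0.335, -0.0], [0.335, 0.942, 0.0], [0.0, 0.0, -1.0]]
force: [-0.0, -0.3, 0.4]
opening: 0.398
grasp_force: 0.0
```

drive_tool(motion=[[[0,0,0],[0,0,0.14]],[[0,0,0],[0,0,0.14]],[[0,0,0],[0,0,0.14]],[[0,0,0],[0,0,0.14]],[[0,0,0],[0,0,0.14]]])

```text
time_s: 2.05
position: [0.516, -0.0102, 0.2642]
tcp_rot: [[-0.5, 0.866, -0.001], [0.866, 0.5, 0.0], [0.001, -0.001, -1.0]]
force: [-0.6, -0.3, -0.1]
opening: 0.395
grasp_force: 0.0
```

drive_tool(motion=[[[0,0,0],[0,0,0.14]],[[0,0,0],[0,0,0.14]],[[0,0,0],[0,0,0.14]],[[0,0,0],[0,0,0.14]],[[0,0,0],[0,0,0.14]]])

```text
time_s: 2.55
position: [0.516, -0.0101, 0.2643]
tcp_rot: [[0.175, 0.985, -0.001], [0.985, -0.175, 0.0], [0.0, -0.001, -1.0]]
force: [0.0, -0.1, 0.4]
opening: 0.399
grasp_force: 0.0
```

drive_tool(motion=[[[0,0,0],[0,0,0.14]],[[0,0,0],[0,0,0.14]],[[0,0,0],[0,0,0]],[[0,0,0],[0,0,0]]])

```text
time_s: 2.95
position: [0.5161, -0.0101, 0.2644]
tcp_rot: [[0.432, 0.902, -0.0], [0.902, -0.432, 0.0], [-0.0, -0.0, -1.0]]
force: [-1.3, -0.7, -0.3]
opening: 0.404
grasp_force: 0.0
```

Run:
```python
from h import *
st=read_state();np.save('w1_p.npy',st['position']);np.save('w1_r.npy',st['tcp_rot']);im=capture('wrist')
print(st['time_s'],st['position'],st['tcp_rot'],st['joint_positions'])
cv2.imwrite('pics/w1.png',im[:,:,::-1]);cv2.imwrite('pics/w1b.png',cv2.resize(im[:,:,::-1],(800,600),interpolation=cv2.INTER_CUBIC))
```

```text
2.95 [ 0.51607116 -0.01012728  0.26438135] [[ 4.32267668e-01  9.01745213e-01 -4.84170511e-04]
 [ 9.01745333e-01 -4.32267680e-01  8.34413046e-05]
 [-1.34048467e-04 -4.72667476e-04 -9.99999879e-01]] [-1.35412779e+01  1.88939776e+01  9.45783283e+01 -2.01372522e-03
  6.65557833e+01  1.20710842e+01]
```

View pics/w1b.png

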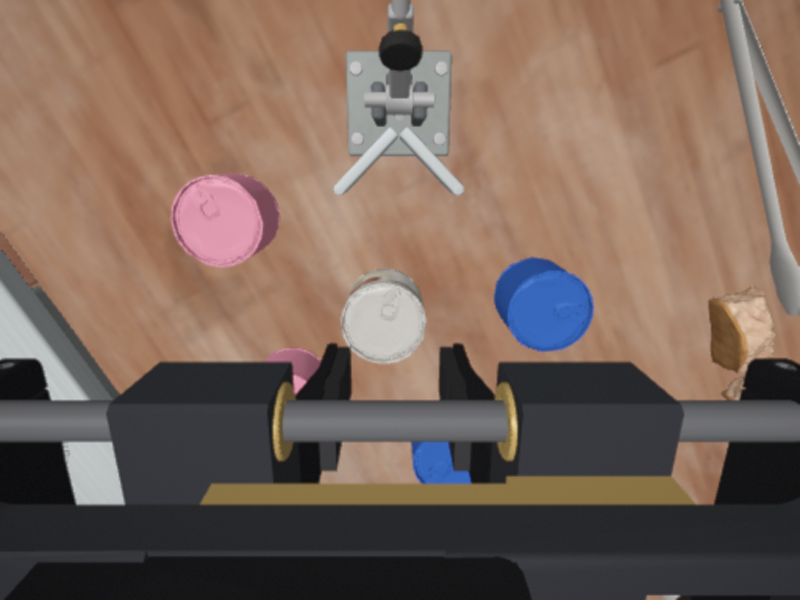

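Wrist view (800x600): tin lid centre at about (384,318), V tips at (343,193) and (456,193), plate corners at (347,155), (450,155), (347,52) and (450,52). The tool is nearly aligned with the holder.

Run:
```python
from h import *
st=dict(position=np.load('w1_p.npy'),tcp_rot=np.load('w1_r.npy'));W=cam('wrist',st);s=512/800
P=lambda u,v,z:onz(W,u*s,v*s,z)[:2]
c=[P(u,v,.008) for u,v in((347,155),(450,155),(450,52),(347,52))]
L,R=P(343,193,.042),P(456,193,.042)
print('plate',np.linalg.norm(c[0]-c[1]),np.linalg.norm(c[2]-c[1]),'mouth',np.linalg.norm(L-R))
u1=(c[2]+c[3]-c[0]-c[1]);a1=np.arctan2(u1[1],u1[0]);t=R-L;a2=np.arctan2(t[0],-t[1]);t2=c[1]+c[2]-c[0]-c[3]
print('angles',np.degrees([a1,a2,np.arctan2(t2[1],t2[0])+np.pi/2, np.arctan2(t[1],t[0])+np.pi/2]))
im=cv2.imread('pics/w1.png');h=cv2.cvtColor(im,cv2.COLOR_BGR2HSV)
m=((h[...,1]<45)&(h[...,2]>150)).astype(np.uint8)
n,lab,sta,cen=cv2.connectedComponentsWithStats(m)
for i in range(1,n):
    if sta[i,4]>500: print(cen[i],sta[i])
a=np.radians(np.degrees(np.mean([a1,np.arctan2(t[1],t[0])+np.pi/2])));u=np.array([np.cos(a),np.sin(a)]);nrm=np.array([-u[1],u[0]])
o1=np.mean(c,0)-.080*u;o2=(L+R)/2-.007*u;print('o',o1,o2)
tin=P(384,318,.058);o=(o1+o2)/2
print('tin',tin,'in holder',(tin-o)@u,(tin-o)@nrm, 'tcp in holder',(st['position'][:2]-o)@u,(st['position'][:2]-o)@nrm,np.degrees(a))
for r in((342,318),(426,318)):print(P(*r,.058))
```

```text
plate 0.09198110048645627 0.08264283254031288 mouth 0.09489767389427851
angles [64.58087094 64.43536063 64.42984501 64.43536063]
[488.4439834   92.12966805] [467   0  45 195 964]
[253.68296893  74.04746835] [ 213   33   84   92 3476]
[244.9547928  204.06948514] [ 218  172   55   61 2389]
[ 20.94790902 223.11885547] [   0  181   56   75 1363]
[ 59.61438965 302.39531124] [  41  283   38   40 1237]
o [0.53955136 0.03149431] [0.54041046 0.0317781 ]
tin [ 0.4858701  -0.05128707] in holder -0.09813877203556755 0.013154128938448528 tcp in holder -0.04798801250513138 0.003607737679295811 64.5081157893446
[ 0.45281702 -0.03548222]
[ 0.51891957 -0.0670902 ]
```

drive_tool(motion=[[[-40,-3,0],[0,0,0]],[[-40,-3,0],[0,0,0]],[[-37,-3,0],[0,0,0]],[[0,0,40],[0,0,0]],[[0,0,40],[0,0,0]]])

```text
time_s: 3.5
position: [0.4582, -0.1135, 0.1851]
tcp_rot: [[0.436, 0.9, 0.005], [0.9, -0.436, -0.003], [-0.0, 0.005, -1.0]]
force: [-0.6, 0.2, -0.8]
opening: 0.396
grasp_force: 0.0
```

drive_tool(motion=[[[0,0,40],[0,0,0]],[[0,0,40],[0,0,0]],[[0,0,40],[0,0,0]],[[0,0,30],[0,0,0]],[[0,0,0],[0,0,0]]])

```text
time_s: 4.0
position: [0.455, -0.1106, 0.0314]
tcp_rot: [[0.434, 0.901, -0.007], [0.901, -0.434, 0.004], [0.0, -0.008, -1.0]]
force: [-0.2, 0.7, 0.8]
opening: 0.4
grasp_force: 0.0
```

drive_tool(motion=[[[0,0,10],[0,0,0]],[[0,0,8],[0,0,0]],[[0,0,0],[0,0,0]]])

```text
time_s: 4.3
position: [0.4577, -0.1118, 0.0169]
tcp_rot: [[0.435, 0.901, 0.001], [0.901, -0.435, -0.001], [-0.0, 0.001, -1.0]]
force: [0.3, -0.4, 0.4]
opening: 0.401
grasp_force: 0.0
```

```bash
cat >> h.py <<'E'
O=np.array([.540,.0316]);A=np.radians(64.5);U=np.array([np.cos(A),np.sin(A)]);N=np.array([-U[1],U[0]])
def hold(p): d=np.array(p)[:2]-O; return np.round([d@U*1000,d@N*1000,p[2]*1000 if len(p)>2 else 0],1)
E
python3 - <<'E'
from h import *
st=read_state();im=capture('wrist');print(st['time_s'],hold(st['position']),st['force'])
cv2.imwrite('pics/w2.png',im[:,:,::-1])
E
```

```text
4.3 [-164.9   12.5   16.9] [ 0.32960707 -0.39670886  0.43270694]
```

View pics/w2.png

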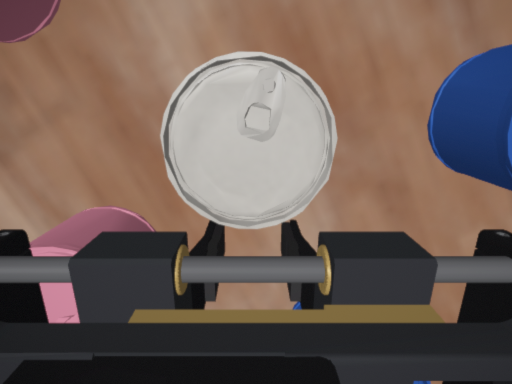

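The tin is centred at (249,139), directly ahead of the fingers. Pushing now.

drive_tool(motion=[[[8,0,0],[0,0,0]],[[8,0,0],[0,0,0]],[[6,0,0],[0,0,0]],[[6,0,0],[0,0,0]],[[6,1,0],[0,0,0]]])

```text
time_s: 4.85
position: [0.473, -0.081, 0.0169]
tcp_rot: [[0.434, 0.901, -0.0], [0.901, -0.434, -0.0], [-0.0, 0.0, -1.0]]
force: [-3.0, -2.4, 2.6]
opening: 0.397
grasp_force: 2.1
```

drive_tool(motion=[[[8,1,0],[0,0,0]],[[8,1,0],[0,0,0]],[[8,1,0],[0,0,0]],[[8,1,0],[0,0,0]],[[8,1,0],[0,0,0]]])

```text
time_s: 5.35
position: [0.4951, -0.047, 0.0165]
tcp_rot: [[0.435, 0.901, -0.0], [0.901, -0.435, -0.0], [-0.0, -0.0, -1.0]]
force: [-2.7, -3.7, 4.9]
opening: 0.4
grasp_force: 2.4
```

drive_tool(motion=[[[6,1,0],[0,0,0]],[[6,1,0],[0,0,0]],[[6,1,0],[0,0,0]],[[0,0,0],[0,0,0]]])

```text
time_s: 5.75
position: [0.506, -0.0317, 0.0164]
tcp_rot: [[0.435, 0.9, 0.001], [0.9, -0.435, 0.001], [0.001, 0.0, -1.0]]
force: [-0.8, 0.4, -0.7]
opening: 0.403
grasp_force: 0.0
```

Run:
```python
from h import *
st=read_state();im=capture('wrist');print(st['time_s'],hold(st['position']),st['force'],st['tcp_rot'][:2,0])
cv2.imwrite('pics/w3.png',im[:,:,::-1])
```

```text
5.75 [-71.8   3.4  16.4] [-0.83710023  0.36548308 -0.65304159] [0.43493987 0.9004591 ]
```

View pics/w3.png

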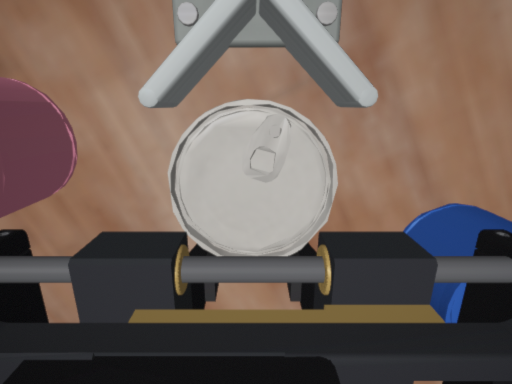

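The tin is nested in the fingers at (253,180), and the V is straight ahead (axis about u=258). Pushing the rest of the way slowly.

drive_tool(motion=[[[5,1,0],[0,0,0]],[[5,1,0],[0,0,0]],[[5,1,0],[0,0,0]],[[4,0,0],[0,0,0]],[[3,0,0],[0,0,0]]])

```text
time_s: 6.3
position: [0.5181, -0.0138, 0.0165]
tcp_rot: [[0.435, 0.901, 0.0], [0.901, -0.435, -0.0], [0.0, 0.0, -1.0]]
force: [-0.8, -1.2, -1.5]
opening: 0.398
grasp_force: 0.8
```

drive_tool(motion=[[[2,0,0],[0,0,0]],[[2,0,0],[0,0,0]],[[2,0,0],[0,0,0]]])

```text
time_s: 6.6
position: [0.5203, -0.0086, 0.0165]
tcp_rot: [[0.435, 0.9, -0.0], [0.9, -0.435, 0.0], [-0.0, -0.0, -1.0]]
force: [-0.2, -1.2, -1.8]
opening: 0.399
grasp_force: 0.7
```

drive_tool(motion=[[[1,0,0],[0,0,0]],[[1,0,0],[0,0,0]],[[0,0,0],[0,0,0]]])

```text
time_s: 6.9
position: [0.5206, -0.0071, 0.0165]
tcp_rot: [[0.435, 0.9, -0.001], [0.9, -0.435, -0.0], [-0.001, -0.001, -1.0]]
force: [-2.2, -3.5, -0.8]
opening: 0.399
grasp_force: 1.5
```

Run:
```python
from h import *
st=read_state();print(st['time_s'],hold(st['position']),st['force'],U@st['force'][:2],N@st['force'][:2])
```

```text
6.9 [-43.2   0.9  16.5] [-2.19069517 -3.49532123 -0.81896845] -4.097944084210727 0.47251464263130133
```

drive_tool(motion=[[[1,0,0],[0,0,0]],[[1,0,0],[0,0,0]],[[0,0,0],[0,0,0]]])

```text
time_s: 7.2
position: [0.5205, -0.0067, 0.0166]
tcp_rot: [[0.434, 0.901, -0.003], [0.901, -0.434, -0.002], [-0.003, -0.002, -1.0]]
force: [-4.6, -10.2, 2.9]
opening: 0.404
grasp_force: 4.9
```

drive_tool(motion=[[[1,0,0],[0,0,0]],[[1,0,0],[0,0,0]],[[0,0,0],[0,0,0]]])

```text
time_s: 7.5
position: [0.5205, -0.0064, 0.0167]
tcp_rot: [[0.434, 0.901, -0.005], [0.901, -0.434, -0.003], [-0.005, -0.003, -1.0]]
force: [-7.5, -16.9, 4.4]
opening: 0.399
grasp_force: 8.4
```

Run:
```python
from h import *
st=read_state();im=capture('wrist');print(st['time_s'],hold(st['position']),st['force'],U@st['force'][:2],N@st['force'][:2])
cv2.imwrite('pics/w4.png',im[:,:,::-1])
```

```text
7.5 [-42.7   1.3  16.7] [ -7.45923861 -16.8864404    4.3793495 ] -18.452737604933787 -0.5372009758636739
```

View pics/w4.png

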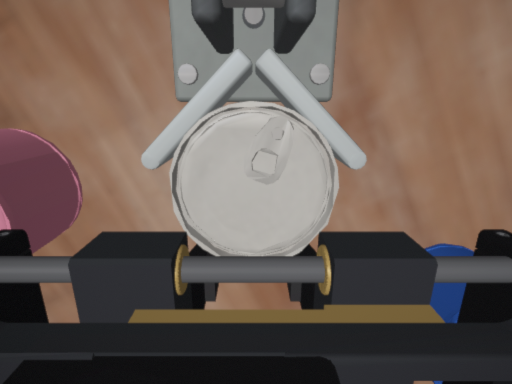

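The tin is seated evenly against both V faces, with the lid centre at (255,181) and a firm stop at about 18 N. Next I back off, rise, and go behind the lever with the fingers shut.

drive_tool(motion=[[[-8,0,0],[0,0,0]],[[-15,0,0],[0,0,0]],[[-20,0,0],[0,0,0]],[[0,0,-30],[0,0,0]],[[0,0,-40],[0,0,0]]])

```text
time_s: 8.05
position: [0.5026, -0.0425, 0.0857]
tcp_rot: [[0.437, 0.9, -0.004], [0.9, -0.437, 0.002], [-0.0, -0.005, -1.0]]
force: [0.8, -0.0, 0.0]
opening: 0.398
grasp_force: 0.0
```

drive_tool(motion=[[[0,0,-40],[0,0,0]],[[0,0,-40],[0,0,0]],[[0,0,-40],[0,0,0]],[[0,0,-40],[0,0,0]],[[0,0,-30],[0,0,0]]], gripper=0)

```text
time_s: 8.55
position: [0.5048, -0.0422, 0.2794]
tcp_rot: [[0.435, 0.9, 0.004], [0.9, -0.435, -0.0], [0.002, 0.004, -1.0]]
force: [0.3, -0.6, 0.4]
opening: 0.049
grasp_force: 0.0
```

drive_tool(motion=[[[40,0,0],[0,0,0]],[[40,0,0],[0,0,0]],[[40,0,0],[0,0,0]],[[40,0,0],[0,0,0]],[[40,0,0],[0,0,0]]])

```text
time_s: 9.05
position: [0.5916, 0.1394, 0.2765]
tcp_rot: [[0.435, 0.9, 0.001], [0.9, -0.435, 0.001], [0.001, 0.0, -1.0]]
force: [0.4, -0.4, 0.8]
opening: 0.005
grasp_force: 0.0
```

drive_tool(motion=[[[40,0,0],[0,0,0]],[[20,0,0],[0,0,0]],[[0,0,0],[0,0,0]],[[0,0,0],[0,0,0]]])

```text
time_s: 9.45
position: [0.6167, 0.1918, 0.276]
tcp_rot: [[0.434, 0.901, -0.001], [0.901, -0.434, -0.0], [-0.001, -0.001, -1.0]]
force: [0.2, -0.1, 0.0]
opening: 0.004
grasp_force: 0.0
```

Run:
```python
from h import *
st=read_state();print(st['time_s'],hold(st['position']),st['force'],st['opening'],st['tcp_rot'][:,2])
```

```text
9.45 [177.6  -0.3 276. ] [ 0.19003894 -0.08546088  0.03590294] 0.0040761282416481685 [-1.18708195e-03 -3.62002989e-04 -9.99999230e-01]
```

drive_tool(motion=[[[2,0,35],[0,0,0]],[[0,0,35],[0,0,0]],[[0,0,35],[0,0,0]],[[0,0,26],[0,0,0]],[[0,0,0],[0,0,0]]])

```text
time_s: 9.95
position: [0.6144, 0.1916, 0.1416]
tcp_rot: [[0.437, 0.9, -0.01], [0.9, -0.437, -0.002], [-0.006, -0.008, -1.0]]
force: [-0.7, -0.4, -0.1]
opening: 0.006
grasp_force: 0.0
```

drive_tool(motion=[[[-10,0,0],[0,0,0]],[[-10,0,0],[0,0,0]],[[-8,0,0],[0,0,0]],[[-8,0,0],[0,0,0]],[[-8,0,0],[0,0,0]]])

```text
time_s: 10.45
position: [0.6021, 0.1574, 0.1492]
tcp_rot: [[0.438, 0.899, 0.01], [0.899, -0.438, 0.008], [0.012, 0.005, -1.0]]
force: [1.9, 10.9, 8.0]
opening: 0.004
grasp_force: 5.4
```

drive_tool(motion=[[[-8,0,0],[0,0,0]],[[-8,0,0],[0,0,0]],[[-8,0,0],[0,0,0]],[[-8,0,0],[0,0,0]],[[-8,0,0],[0,0,0]]])

```text
time_s: 10.95
position: [0.5829, 0.1192, 0.1477]
tcp_rot: [[0.435, 0.9, 0.005], [0.9, -0.436, 0.003], [0.005, 0.003, -1.0]]
force: [0.6, 4.0, 3.4]
opening: 0.004
grasp_force: 2.2
```

Run:
```python
from h import *
st=read_state();print(st['time_s'],hold(st['position']),U@st['force'][:2],N@st['force'][:2],st['force'])
```

```text
10.95 [ 97.5  -1.  147.7] 3.873298954676183 1.1629867369437576 [0.61780347 3.99666133 3.3912042 ]
```

drive_tool(motion=[[[-8,0,0],[0,0,0]],[[-8,0,0],[0,0,0]],[[-8,0,0],[0,0,0]],[[-8,0,0],[0,0,0]],[[-6,0,0],[0,0,0]]])

```text
time_s: 11.45
position: [0.5641, 0.0829, 0.1449]
tcp_rot: [[0.435, 0.9, -0.002], [0.9, -0.435, -0.0], [-0.001, -0.002, -1.0]]
force: [-0.2, 1.4, -1.3]
opening: 0.003
grasp_force: 0.6
```

drive_tool(motion=[[[-6,0,0],[0,0,0]],[[-6,0,0],[0,0,0]],[[-6,0,0],[0,0,0]],[[-6,0,0],[0,0,0]],[[-6,0,0],[0,0,0]]])

```text
time_s: 11.95
position: [0.5518, 0.0564, 0.1456]
tcp_rot: [[0.435, 0.9, -0.0], [0.9, -0.435, -0.0], [-0.0, 0.0, -1.0]]
force: [0.3, -0.6, -0.2]
opening: 0.002
grasp_force: 0.0
```

drive_tool(motion=[[[0,0,0],[0,0,0]],[[0,0,0],[0,0,0]],[[0,0,0],[0,0,0]],[[0,0,0],[0,0,0]],[[0,0,0],[0,0,0]]])

```text
time_s: 12.45
position: [0.5521, 0.0572, 0.1455]
tcp_rot: [[0.435, 0.901, 0.0], [0.901, -0.435, 0.0], [0.0, 0.0, -1.0]]
force: [-0.1, 0.2, 0.0]
opening: 0.007
grasp_force: 0.0
```

Run:
```python
from h import *
st=read_state();print(st['time_s'],hold(st['position']),U@st['force'][:2],N@st['force'][:2],st['force'])
for n in('scene','side','wrist'): cv2.imwrite(f'pics/{n}5.png',capture(n)[:,:,::-1])
a=cv2.imread('pics/side5.png')[165:290,190:320];b=cv2.imread('pics/wrist5.png')
cv2.imwrite('pics/c5.png',np.hstack([cv2.resize(a,(390,375)),cv2.resize(b,(400,375))]))
```

```text
12.45 [2.830e+01 1.000e-01 1.455e+02] 0.19093907854328085 0.16737112139516808 [-0.06886532  0.24439393  0.04458825]
```

View pics/c5.png

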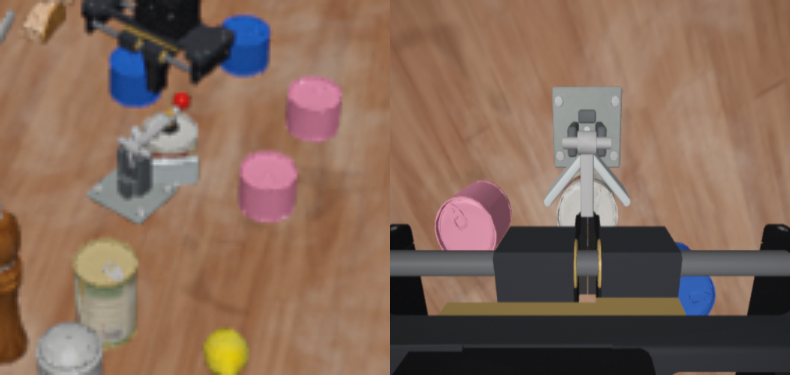

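The lever has gone over onto the tin, with the knob at (181,100) in the left panel. I'll retreat upward, let it settle and measure the knob.

drive_tool(motion=[[[0,0,-30],[0,0,0]],[[0,0,-40],[0,0,0]],[[0,0,-40],[0,0,0]],[[0,0,-30],[0,0,0]],[[0,0,0],[0,0,0]]])

```text
time_s: 13.1
position: [0.555, 0.0569, 0.2906]
tcp_rot: [[0.435, 0.901, 0.011], [0.901, -0.435, -0.001], [0.004, 0.01, -1.0]]
force: [0.5, 0.3, 0.4]
opening: 0.006
grasp_force: 0.0
```

drive_tool(motion=[[[40,0,0],[0,0,0]],[[40,0,0],[0,0,0]],[[40,0,0],[0,0,0]],[[0,0,0],[0,0,0]],[[0,0,0],[0,0,0]]])

```text
time_s: 13.6
position: [0.6034, 0.1655, 0.2839]
tcp_rot: [[0.433, 0.901, -0.003], [0.901, -0.433, -0.001], [-0.002, -0.002, -1.0]]
force: [-0.6, 0.3, 0.0]
opening: 0.004
grasp_force: 0.0
```

Run:
```python
from h import *
st=read_state();print(st['time_s'],hold(st['position']),st['force'])
ims={n:capture(n)[:,:,::-1].copy() for n in('scene','side','wrist')};rs=[]
e=np.r_[O-.025*U,.09]
for n in('scene','side'):
    c=cam(n);q=proj(c,e);h=cv2.cvtColor(ims[n],cv2.COLOR_BGR2HSV);x0,y0=(q-14).astype(int);h=h[y0:y0+28,x0:x0+28]
    m=((h[...,0]<6)|(h[...,0]>172))&(h[...,1]>190)&(h[...,2]>60);v,u=np.nonzero(m);print(n,q,len(u),u.mean()+x0,v.mean()+y0)
    rs.append(ray(c,u.mean()+x0,v.mean()+y0))
k=tri(rs);print('knob',hold(k))
cv2.imwrite('pics/c6.png',np.hstack([cv2.resize(ims['scene'][130:255,195:325],(390,375)),cv2.resize(ims['side'][165:290,190:320],(400,375))]))
```

```text
13.6 [148.2   0.5 283.9] [-0.59213225  0.30241753  0.0050506 ]
scene [248.7255791  186.53026905] 17 247.88235294117646 185.58823529411765
side [249.66012916 198.47841407] 20 250.15 198.0
knob [-24.    2.9  94.7]
```

View pics/c6.png

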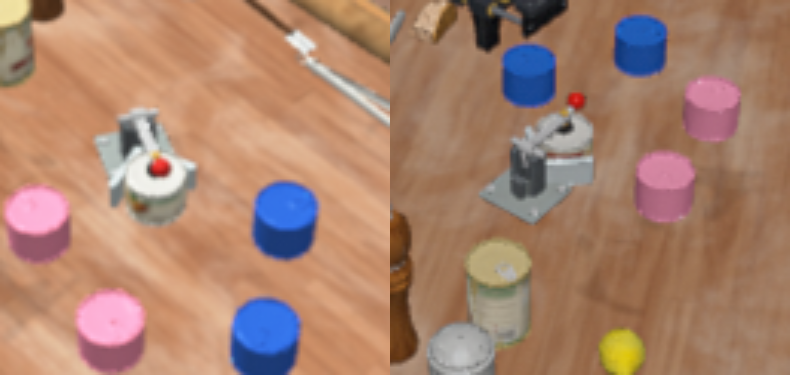

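The lever is down on the tin's lid with the knob at about (-24, 3, 95) mm. The expected position is (-25, 0, 90), and the earlier raised-knob measurement read about 3 mm high. The robot is clear of everything.

```bash
python3 -c "from rig import *; print(hand_in())"
```

```text
the job is handed in; nothing more can be done
None
```

Job handed in: the short tin is pushed home in the V and the clamp lever has snapped down onto its lid; I saw no bystander move, but did not measure the pad force or the bystanders, and no verdict came back.

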